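Find the thread hand of a port cap and hold it lifted off

ROBOT

A 6-joint arm with a two-finger parallel gripper is mounted at the origin on the work surface. World frame = base frame: x ahead of the robot, y to its left, z up, the work surface at z = 0. Lengths are in mm, angles in rad, forces in N, time in s.
With the tool pointing down it reaches from about 325 to 925 mm from the base axis. Payload 3.1 kg.
Tool frame: the origin (TCP) lies midway between the tips of the shut fingers; the grasp point (between the pads) lies 19 mm behind it; x points along the fingers, y is the direction in which the jaws open and shut, and the axes are right-handed (so a half turn about x gives the same grasp; the last joint's range is limited). The gripper opens to 85 mm and grips with 20 to 120 N. Pads are 22 mm wide; open, the fingers measure 114 mm over their backs; the gripper's body (76 mm by 85 mm) begins 54 mm behind the grasp point. The pads swing forward as they close: fully open they stand 13 mm farther back than shut.
Start: joints at [1.106, 0.217, 1.613, -0, 1.311, -0.112], TCP at [215.936, 586.524, 231.3] pointing down, gripper open.
Joint ranges: [-2.75, 2.75], [-0.78, 2.1], [0.31, 2.55], [-1.13, 4.27], [0.13, 2.63], [-2.58, 2.58]. Speed limits (rad/s): [2.79, 2.79, 3.14, 3.14, 3.14, 3.14].

INTERFACE

Orientations are given as a rotation vector (axis times angle).
In Python, from station import r, eyes, workorder, masks_of gives the robot as it stands.
- The arm moves only by the shell command python3 -m crank 'ROWS' [FORCE]. ROWS is JSON, one flat list of numbers, 5 for each row, row after row: the opening, from -1 (shut) to 1 (fully open), then the shift along the world's x, y, z in m, then the turn about the world's z in rad. A call has 1 to 20 rows; each row shifts and turns the commanded pose from where the row before left it; what a row does not reach is not made up. A row lasts 1/12 s, in which the tool goes at most 41.7 mm and 7.16 degrees, less where a joint would pass 70% of its speed; a pose out of reach is approached as far as the arm can. A call with a gripper value outside its range is refused whole. The fingers move at their own pace and stop on an object; FORCE is the grip in N (left out, the last holds). Time passes only in rows, so rows that do not move let the fingers close. It gives the time, the measured TCP pose, the force and the opening at its end, in the units of the state.
- r.get_state(): the state, without advancing time (a new reading comes with each control period).
- eyes.get_image(name): name is "scene" or "top" or "wrist"; returns a dict with "pixels" (480x640x3 uint8, blue, green, red), "K" (3x3 intrinsics, pixels), "extrinsics" (4x4, takes a point from world to camera coordinates). Camera axes: x right, y up, looking along -z (the intrinsics and any distortion apply to the point x, -y, -z); pixel columns grow to the right and rows downward; lengths in mm; the calibration is good to about 2 mm. A picture is of the moment at which its call begins. There is no depth.
- workorder.hand_in(): hands the job in, once; it reports no verdict.
Trained networks look in a picture, given as the dict that the camera call returned (one of the last four; its "shot" number tells which), for a name from the list of things; names that differ only in an ending like _2 or _b are one class to them, and where a whole thing is asked for, a point or a joint stands for the part that bears it (a point fixed in the world has none). Each returns a list of dicts, best first, with "confidence" (0 to 1); they miss things now and then, are a little off and sometimes report something else, mostly with a low value. They report only what shows in the picture. A call takes as long as a camera call. They do not tell look-alikes from the thing itself.
- masks_of(label, picture): "region" (480x640 bool, what is visible of it) and "pixel" ([column, row] in pixels, amid what is visible of it).
The state is a dict: "t": time; "joint_positions": joint angles; "dq": joint speeds; "joint_torque": joint torques, N m; "eef_pos": TCP position; "eef_rot": TCP orientation; "contact_force": force on the tool from outside, world axes, zero at the start; "torque": the same for the moment, N m; "grip_width": opening from 0.0 (shut) to 1.0 (fully open).
Only numpy, scipy, OpenCV 4.12 (cv2) and the standard library are available. Lean on these libraries where they do the work, as an engineer would, in place of code of your own. Each camera call takes 0.05 s, during which the arm holds its last target. There are 200 camera calls.

TASK

On the desk lies a sample plate heat exchanger with a blanking cap on each of its two ports; one port has a right-hand and the other a left-hand thread, and nothing shows which. Take hold of the cap with the straight grip bar, try which way it loosens, turn it loose while it still sits on its port, then lift it off and finish while holding it upright in the gripper, still, about ten centimetres straight above its port. Never yank at it while it is locked, and leave the hexagonal cap, the radio, the plant and the mouse alone.

Things in the scene. Friction and masses are not known exactly. Their poses are not given: they have to be found in the camera images.
- cap: The cap to take off: grey plastic, 0.15 to 0.31 kg. Origin on its axis at the underside of its disc (at the port's rim, 100 mm above the desk, when seated); z up. Disc 68 mm across, 12 mm thick, with a straight grip bar along its x on top. Below the disc a 29 mm stem, 28 mm long, with three lugs sits inside the port. At the start its x axis is within 4 degrees of the unit's x axis.
- cap_bar (a point): Where to pinch the cap: on its axis, 34 mm above its origin, inside the grip bar. The bar is 52 mm long (cap's x), 14 mm wide (cap's y, the way to pinch it), and stands from 12 to 46 mm above the cap's origin.
- hex_cap: The other cap, not to be touched: same disc and stem, but with a hexagonal head 38 mm across, z 12 to 28 mm, in place of the bar. Origin as for the cap.
- unit: Sample plate heat exchanger lying on its back, fixed to the desk: blue end plates 130 mm (x) by 300 mm (y) with a steel plate pack between, 58 mm thick, bolt heads to 66 mm. Origin at the centre of its underside, z up. Its two round steel ports, 62 mm across, stand up from the top plate to 100 mm above the desk, on its y axis, 170 mm apart.
- port_a (a point): Centre of the rim of the port at +85 mm along the unit's y. Either cap may be on it, and either thread hand. Thread: coarse and interrupted, 1.5 mm of play each way. Turned the tightening way a cap stops solid within 15 degrees; the loosening way it turns almost freely, can be lifted straight up from 40 degrees on (best at 55), and stops at about 68. Before that it lifts no more than 2 mm.
- port_b (a point): Centre of the rim of the port at -85 mm along the unit's y. Either cap may be on it. Same thread as the other port but of the opposite hand; which port is clockwise to loosen changes from start to start.
- radio: Black handheld radio lying on its back on the desk, 115 x 58 x 34 mm with a 130 mm antenna beyond its +x end; origin under the centre of its case. Bystander.
- plant: Small plant in a green pot, 68 mm across, 120 mm tall in all; origin under the pot's centre. Bystander.
- mouse: Black computer mouse 110 x 60 x 34 mm; origin under its centre. Bystander.
Not all that is in view belongs to the job. Leave any red or yellow look-alike of the cap alone.

How it is judged:
By the outcome, as a careful person would: the job done as asked, in the order asked, and still so for the second after the job is handed in, while the arm keeps its last pose, push and grip.
It also fails if it takes over 45 s, if anything falls off the work surface, if the arm or the gripper's body presses on something with over 40 N, if the wrist force passes 120 N, or if a joint passes its speed limit or range.

## Working session

There is one attempt and no reset: what is moved stays moved. The work goes in short steps, Python scripts to look and compute and a shell command to move; the robot and the scene stay as the last step left them, time stands still between calls to the robot, and variables do not carry over. Pictures are saved under pics/ and viewed, on a budget of 10 in all, crops included, one or two more only if the job needs it, and the job is handed in when it is done.

```bash
mkdir -p pics; ls; cat > h.py <<'E'
import numpy as np,cv2
from station import r,eyes,workorder,masks_of
def ray(p,px):
    E=np.array(p["extrinsics"],float);K=np.array(p["K"])
    d=np.linalg.inv(K)@[px[0],px[1],1];d=np.array([d[0],-d[1],-d[2]])
    R=E[:3,:3];return -R.T@E[:3,3],R.T@d
def atz(p,px,z):
    o,d=ray(p,px);return (o+d*(z-o[2])/d[2]).round(1)
def proj(p,X):
    E=np.array(p["extrinsics"],float);c=E[:3,:3]@X+E[:3,3];q=np.array(p["K"])@[c[0],-c[1],-c[2]];return q[:2]/q[2]
E
python3 - <<'E'
from h import *
s=r.get_state();print(s)
for n in("top","scene"):
    p=eyes.get_image(n);cv2.imwrite(f"pics/{n}0.png",p["pixels"]);print(n,[k for k in p])
    for l,z in(("cap",46),("cap",146),("hex_cap",128),("unit",58),("radio",30),("plant",100),("mouse",30)):
        for m in masks_of(l,p)[:3]:
            if l=="cap" and z==46: continue
            print(l,round(m["confidence"],2),np.round(m["pixel"]),atz(p,m["pixel"],z),m["region"].sum())
E
```

```text
pics
{'t': 0.0, 'joint_positions': array([ 1.10580747e+00,  2.17796873e-01,  1.61495353e+00, -8.48599321e-06,
        1.31128308e+00, -1.12195692e-01]), 'dq': array([-2.46529532e-04, -9.64250321e-04,  1.73342087e-04,  1.38216871e-04,
        2.05734404e-03, -9.94328996e-05]), 'joint_torque': array([-8.90607553e-04, -3.96861041e+01, -3.03843820e+01, -2.13926660e-04,
        9.76448326e-03,  3.05424656e-06]), 'eef_pos': array([215.55730119, 585.77346283, 229.9316448 ]), 'eef_rot': array([ 0.27499985,  1.55369974, -0.27869503]), 'contact_force': array([-0.86481124,  1.00367486, -0.4077819 ]), 'torque': array([-0.05405349, -0.03148178, -0.0583526 ]), 'grip_width': 0.9988065984413579}
top ['pixels', 'K', 'extrinsics', 'shot']
cap 0.91 [394. 275.] [ 391.6 -175.   146. ] 459
cap 0.7 [388. 222.] [ 530.9 -161.8  146. ] 556
cap 0.57 [436. 213.] [ 555.2 -286.2  146. ] 445
hex_cap 0.63 [328. 216.] [549.8  -4.  128. ] 554
unit 0.84 [359. 228.] [529.1 -90.6  58. ] 4212
radio 0.69 [171. 247.] [474.2 444.3  30. ] 1048
scene ['pixels', 'K', 'extrinsics', 'shot']
cap 0.9 [305. 376.] [ 606.8 -338.4  146. ] 681
cap 0.86 [316. 310.] [ 551.2 -195.9  146. ] 663
cap 0.79 [266. 306.] [ 444.6 -239.8  146. ] 546
hex_cap 0.62 [355. 264.] [569.9 -30.7 128. ] 553
unit 0.59 [333. 301.] [ 554.  -115.8   58. ] 4912
radio 0.87 [394. 160.] [481.7 430.3  30. ] 806
plant 0.75 [254. 421.] [ 550.7 -463.6  100. ] 819
mouse 0.65 [211. 326.] [ 310.9 -314.6   30. ] 888
```

```bash
python3 - <<'E'
import cv2,numpy as np
a=cv2.imread("pics/top0.png");b=cv2.imread("pics/scene0.png")
a=cv2.resize(a[150:330,270:490],None,fx=3,fy=3);b=cv2.resize(b[220:440,200:420],None,fx=3,fy=3)
cv2.imwrite("pics/a.png",a);cv2.imwrite("pics/b.png",cv2.resize(b,(600,600)))
E
```

```text
(no output)
```

View pics/a.png

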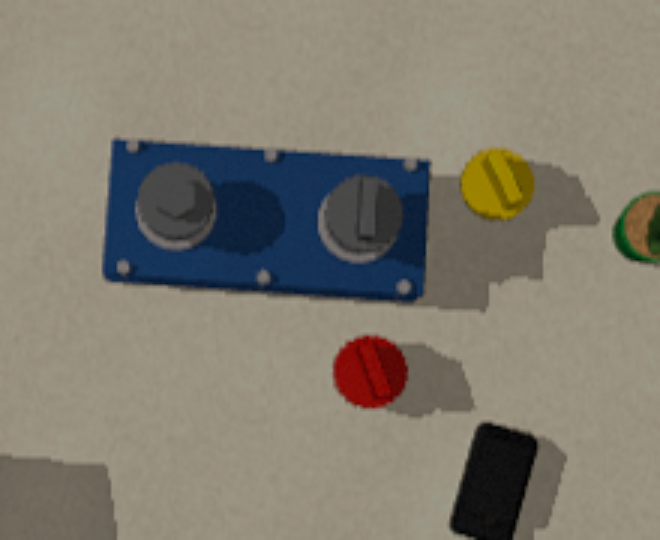

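View pics/b.png

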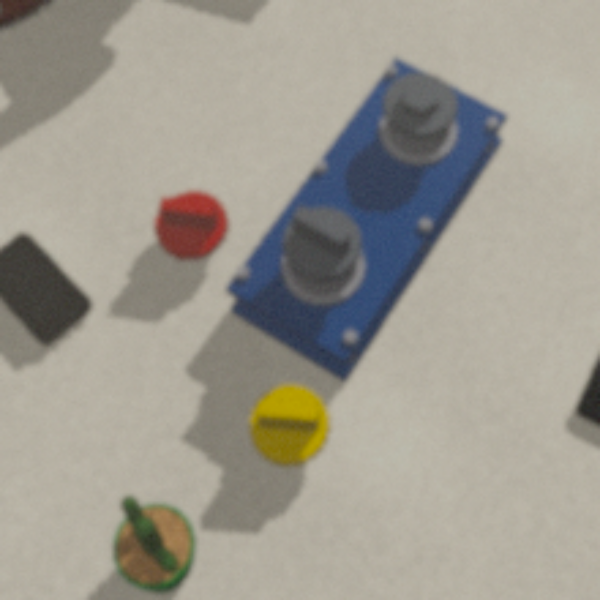

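The grey cap with the bar is at about top px (388,222). The hex cap is on the other port, and the red and yellow look-alikes are beside the unit.

```bash
cat >> h.py <<'E'
from scipy.spatial.transform import Rotation as Ro
def tooly():
    R=Ro.from_rotvec(r.get_state()["eef_rot"]).as_matrix();return np.degrees(np.arctan2(R[1,1],R[0,1])),R
E
python3 - <<'E'
from h import *
a,R=tooly();print(a,R.round(3))
P=[];
for n in("top","scene"):
    p=eyes.get_image(n);ms=masks_of("cap",p)
    b=min(ms,key=lambda m:p["pixels"][m["region"]].std(axis=1).mean());print(b["pixel"]);P.append(ray(p,b["pixel"]))
(o1,d1),(o2,d2)=P
t=np.linalg.lstsq(np.c_[d1,-d2],o2-o1,rcond=None)[0];print(o1+d1*t[0],o2+d2*t[1])
E
```

```text
69.7856505809054 [[-0.     0.346  0.938]
 [ 0.     0.938 -0.346]
 [-1.     0.    -0.   ]]
[389.3, 221.6]
[316.3, 309.1]
[ 540.32122918 -170.7943671    96.93246103] [ 538.51885987 -172.28959756   96.79493116]
```

```bash
python3 -m crank '[1,0.015,-0.036,0.003,-0.12,1,0.015,-0.036,0.003,-0.12,1,0.015,-0.036,0.003,-0.12,1,0.015,-0.036,0.003,-0.12,1,0.015,-0.036,0.003,-0.12,1,0.015,-0.036,0.003,-0.12,1,0.015,-0.036,0.003,-0.12,1,0.015,-0.036,0.003,-0.12,1,0.015,-0.036,0.003,-0.12,1,0.015,-0.036,0.003,-0.12,1,0.015,-0.036,0.003,-0.12,1,0.015,-0.036,0.003,-0.12,1,0.015,-0.036,0.003,-0.12,1,0.015,-0.036,0.003,-0.12,1,0.015,-0.036,0.003,-0.12,1,0.015,-0.036,0.003,-0.12,1,0.015,-0.036,0.003,-0.12,1,0.015,-0.036,0.003,-0.12,1,0.015,-0.036,0.003,-0.12,1,0.015,-0.036,0.003,-0.12]' 40
python3 -m crank '[1,0.01,-0.016,0,-0.12,1,0.01,-0.016,0,-0.12,1,0,0,0,-0.12,1,0,0,0,-0.09,1,0,0,0,0,1,0,0,0,0]'
python3 - <<'E'
from h import *
print(tooly()[0],r.get_state()["eef_pos"],r.get_state()["joint_positions"])
p=eyes.get_image("wrist");cv2.imwrite("pics/w1.png",p["pixels"])
for l in("cap","hex_cap","unit"):
    for m in masks_of(l,p)[:3]: print(l,round(m["confidence"],2),m["pixel"],atz(p,m["pixel"],120),m["region"].sum())
print(ray(p,(320,240)))
E
```

```text
t: 2.67
eef_pos: [516.3, -135.5, 291.6]
eef_rot: [2.013, 0.389, -2.011]
contact_force: [1.4, -0.1, 0.5]
grip_width: 0.998
t: 3.17
eef_pos: [535.9, -165.5, 291.2]
eef_rot: [-2.191, 0.065, 2.192]
contact_force: [-0.6, -0.5, 0.8]
grip_width: 1.0
-93.37869062427193 [ 535.88967458 -165.53897701  291.23682054] [-4.24741151e-01  3.67072509e-02  1.70036218e+00  6.61130761e-06
  1.40464280e+00  1.20502335e+00]
cap 0.89 [444.6, 152.7] [ 592.5 -278.8  120. ] 3064
cap 0.86 [330.3, 213.3] [ 542.9 -173.3  120. ] 3944
cap 0.74 [345.4, 300.6] [ 449.  -184.1  120. ] 2174
hex_cap 0.97 [157.9, 210.6] [555.4  -9.9 120. ] 4023
unit 0.85 [253.9, 180.2] [ 578.4 -104.6  120. ] 22382
unit 0.49 [573.3, 190.5] [ 551.1 -400.3  120. ] 4494
(array([ 618.55257354, -170.52896688,  433.96054781]), array([-0.30812889,  0.02632676, -0.95115249]))
```

View pics/w1.png

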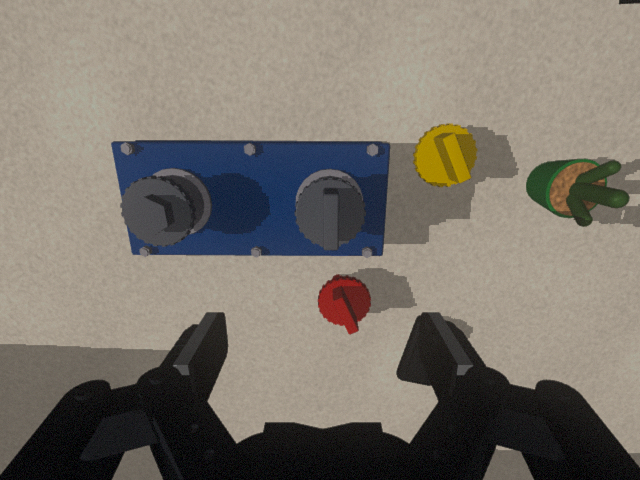

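The wrist view shows the grey cap at about (330,212), with its bar running near vertical. The hex cap is at (158,211), and the fingers are at the bottom of the frame.

```bash
python3 - <<'E'
from h import *
p=eyes.get_image("wrist");c=p["pixels"][165:260,285:375];cv2.imwrite("pics/w1c.png",cv2.resize(cv2.convertScaleAbs(c,alpha=1.8),None,fx=6,fy=6,interpolation=cv2.INTER_CUBIC))
E
```

```text
(no output)
```

View pics/w1c.png

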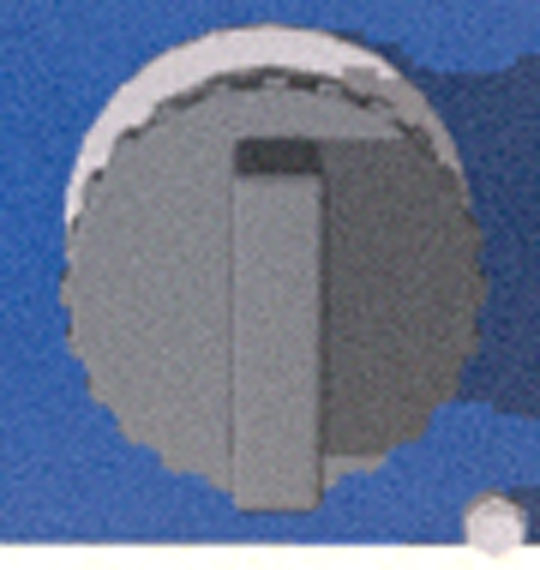

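In the crop, the bar's top-face corners are at about (235,175), (322,175), (322,508) and (235,508). I'll turn those into positions.

```bash
python3 - <<'E'
from h import *
p=eyes.get_image("wrist")
C=np.array([atz(p,(285+u/6,165+v/6),146) for u,v in((235,175),(322,175),(322,508),(235,508))]);print(C,C.mean(0))
print(np.linalg.norm(C[0]-C[3]),np.linalg.norm(C[0]-C[1]))
d=(C[0]-C[3]+C[1]-C[2])[:2];print("bar yaw",np.degrees(np.arctan2(d[1],d[0])))
U=np.array([atz(p,q,66) for q in((127,148),(373,149),(367,252),(145,252))]);print(U)
for e in(U[0]-U[1],U[3]-U[2]):print("unit yaw",np.degrees(np.arctan2(-e[0],e[1])))
print("tool",tooly()[0],r.get_state()["eef_pos"])
E
```

```text
[[ 566.3 -168.4  146. ]
 [ 565.6 -180.8  146. ]
 [ 515.  -178.5  146. ]
 [ 515.8 -165.4  146. ]] [ 540.675 -173.275  146.   ]
50.58903043150758 12.419742348374223
bar yaw -3.0008893048915843
[[ 613.    35.8   66. ]
 [ 596.3 -221.9   66. ]
 [ 481.4 -213.6   66. ]
 [ 497.1   43.8   66. ]]
unit yaw -3.707813142591105
unit yaw -3.4904067083577295
tool -93.44449451784078 [ 535.9233943  -165.23593429  291.42968159]
```

```bash
python3 -m crank '[1,0.0048,-0.008,-0.02,0.008,1,0,0,-0.03,0,1,0,0,-0.03,0,1,0,0,-0.03,0,1,0,0,-0.03,0,0.2,0,0,-0.015,0,0.0,0,0,-0.010,0,0.0,0,0,-0.010,0,-0.2,0,0,0,0,-0.2,0,0,0,0,-0.2,0,0,0,0]' 25
python3 - <<'E'
from h import *
p=eyes.get_image("wrist");print(tooly()[0],r.get_state()["eef_pos"],r.get_state()["grip_width"])
cv2.imwrite("pics/w2.png",p["pixels"])
E
```

```text
t: 4.38
eef_pos: [542.0, -174.0, 117.9]
eef_rot: [-2.198, 0.06, 2.192]
contact_force: [0.2, -1.0, 0.8]
grip_width: 0.403
-93.03962690480914 [ 542.05542892 -174.04857332  118.09068614] 0.4006396316780685
```

View pics/w2.png

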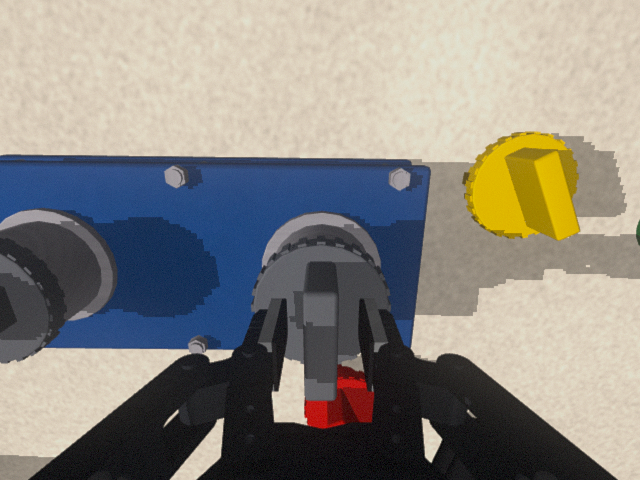

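The bar (columns 304–338) sits midway between the pads (about 286 and 361). I'll close on it.

```bash
python3 -m crank '[-0.2,-0.001,0.0005,-0.002,0,-0.5,0,0,0,0,-0.6,0,0,0,0,-0.7,0,0,0,0,-0.8,0,0,0,0,-1,0,0,0,0,-1,0,0,0,0,-1,0,0,0,0,-1,0,0,0,0]' 40
python3 -c "
from h import *
s=r.get_state();print(s['contact_force'],s['torque'],tooly()[0])"
```

```text
t: 5.18
eef_pos: [539.9, -173.1, 114.7]
eef_rot: [-2.195, 0.059, 2.194]
contact_force: [-0.8, 0.5, 3.0]
grip_width: 0.16
[-0.7711185   0.52913809  3.04439574] [0.00423771 0.1245243  0.05310946] -93.04102906141755
```

```bash
q='from h import *
s=r.get_state();print("==F",s["contact_force"].round(1),"M",s["torque"].round(2),"yaw",tooly()[0].round(2),s["eef_pos"].round(1),s["grip_width"].round(3))'; echo "$q">q.py
python3 -m crank '[-1,0,0,0,0.06,-1,0,0,0,0.06,-1,0,0,0,0]' >/dev/null; python3 q.py
python3 -m crank '[-1,0,0,0,0.05,-1,0,0,0,0]' >/dev/null; python3 q.py
```

```text
Traceback (most recent call last):
  File "q.py", line 2, in <module>
    s=r.get_state();print("==F",s["contact_force"].round(1),"M",s["torque"].round(2),"yaw",tooly()[0].round(2),s["eef_pos"].round(1),s["grip_width"].round(3))
                                                                                                                                     ^^^^^^^^^^^^^^^^^^^^^
AttributeError: 'float' object has no attribute 'round'
Traceback (most recent call last):
  File "q.py", line 2, in <module>
    s=r.get_state();print("==F",s["contact_force"].round(1),"M",s["torque"].round(2),"yaw",tooly()[0].round(2),s["eef_pos"].round(1),s["grip_width"].round(3))
                                                                                                                                     ^^^^^^^^^^^^^^^^^^^^^
AttributeError: 'float' object has no attribute 'round'
```

```bash
sed -i 's/s\["grip_width"\].round(3)/round(s["grip_width"],3)/' q.py; python3 q.py
```

```text
==F [-0.3 -0.1  4.2] M [ 0.03 -0.07  0.08] yaw -83.33 [ 540.3 -173.2  114.7] 0.156
```

```bash
python3 -m crank '[-1,0,0,0,0.05,-1,0,0,0,0]' >/dev/null; python3 q.py
python3 -m crank '[-1,0,0,0,0.05,-1,0,0,0,0]' >/dev/null; python3 q.py
```

```text
==F [-0.3 -0.1  3.6] M [ 0.02 -0.03  0.13] yaw -80.49 [ 540.3 -173.1  114.7] 0.158
==F [ 0.1 -0.2  4.7] M [0.02 0.   0.16] yaw -77.66 [ 540.2 -173.2  114.7] 0.16
```

```bash
python3 -m crank '[-1,0,0,0,0.06,-1,0,0,0,0]' >/dev/null; python3 q.py
python3 -m crank '[-1,0,0,0,0.06,-1,0,0,0,0]' >/dev/null; python3 q.py
```

```text
==F [0.5 0.4 4.8] M [ 0.01 -0.07  0.09] yaw -74.22 [ 540.2 -173.2  114.7] 0.157
==F [ 0.  -0.6  4.9] M [ 0.02 -0.05  0.12] yaw -70.8 [ 540.1 -173.2  114.7] 0.154
```

It has turned 22° counter-clockwise with almost no torque, past the 15° tightening stop, so this is the loosening way. I'll carry on to about 55°.

```bash
python3 -m crank '[-1,0,0,0,0.08,-1,0,0,0,0.08,-1,0,0,0,0.08,-1,0,0,0,0]' >/dev/null; python3 q.py
python3 -m crank '[-1,0,0,0,0.08,-1,0,0,0,0.08,-1,0,0,0,0.08,-1,0,0,0,0.08,-1,0,0,0,0]' >/dev/null; python3 q.py
python3 - <<'E'
from h import *
p=eyes.get_image("wrist");cv2.imwrite("pics/w3.png",p["pixels"])
E
```

```text
==F [ 0.8 -0.4  4.9] M [ 0.06 -0.01  0.1 ] yaw -57.05 [ 540.1 -173.2  114.7] 0.157
==F [ 0.8 -0.2  6.8] M [0.03 0.01 0.17] yaw -38.73 [ 540.  -173.1  114.7] 0.156
```

View pics/w3.png

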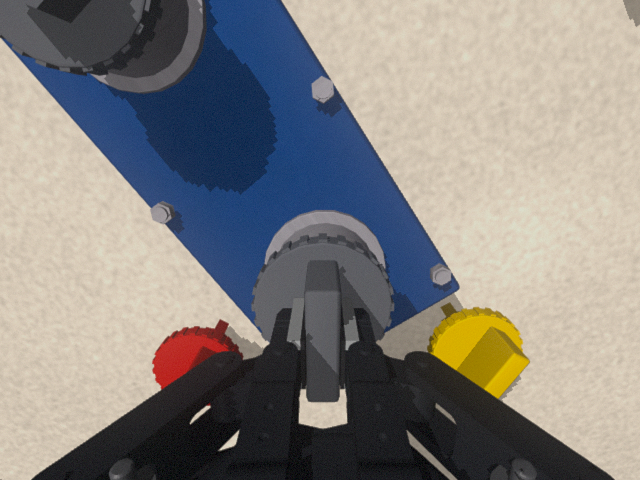

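The bar has turned with the gripper, about 54° relative to the unit, and is still seated. I'll start a gentle lift and watch the force.

```bash
python3 -m crank '[-1,0,0,0.002,0,-1,0,0,0.001,0,-1,0,0,0,0]' >/dev/null; python3 q.py
python3 -m crank '[-1,0,0,0.002,0,-1,0,0,0.001,0,-1,0,0,0,0]' >/dev/null; python3 q.py
```

```text
==F [ 0.3 -2.6 -2.9] M [-0.41 -0.32  0.01] yaw -38.73 [ 539.1 -173.2  116.1] 0.164
==F [ 1.4 -2.7 -4.5] M [-0.55 -0.2   0.  ] yaw -38.64 [ 539.1 -173.1  119.9] 0.157
```

```bash
python3 -m crank '[-1,0,0,0.002,0,-1,0,0,0.002,0,-1,0,0,0,0]' >/dev/null; python3 q.py
python3 -m crank '[-1,0,0,0.004,0,-1,0,0,0.004,0,-1,0,0,0.004,0,-1,0,0,0,0]' >/dev/null; python3 q.py
```

```text
==F [ 0.8 -2.1 -2.4] M [-0.5  -0.06  0.02] yaw -38.63 [ 539.7 -172.9  124.8] 0.155
==F [ 0.  -0.3 -1.5] M [-0.17 -0.08  0.04] yaw -38.63 [ 540.3 -172.6  137.8] 0.154
```

It moves freely. Next I'll raise it to about 100 mm.

```bash
python3 -m crank '[-1,0,0,0.008,0,-1,0,0,0.012,0,-1,0,0,0.012,0,-1,0,0,0.012,0,-1,0,0,0.012,0,-1,0,0,0.012,0,-1,0,0,0.006,0,-1,0,0,0.003,0,-1,0,0,0,0,-1,0,0,0,0,-1,0,0,0,0,-1,0,0,0,0]' >/dev/null; python3 q.py
python3 - <<'E'
from h import *
p=eyes.get_image("wrist");w=p["pixels"].copy();q=eyes.get_image("scene")
c=cv2.resize(q["pixels"][220:440,200:420],(480,480));cv2.imwrite("pics/f.png",cv2.resize(np.hstack([w,c]),None,fx=.7,fy=.7))
print(r.get_state()["t"],np.abs(r.get_state()["dq"]).max())
E
```

```text
==F [-0.3  0.3 -2.6] M [-0.03  0.03 -0.04] yaw -38.62 [ 539.1 -172.7  212.1] 0.155
9.25 0.0038852797988080424
```

View pics/f.png

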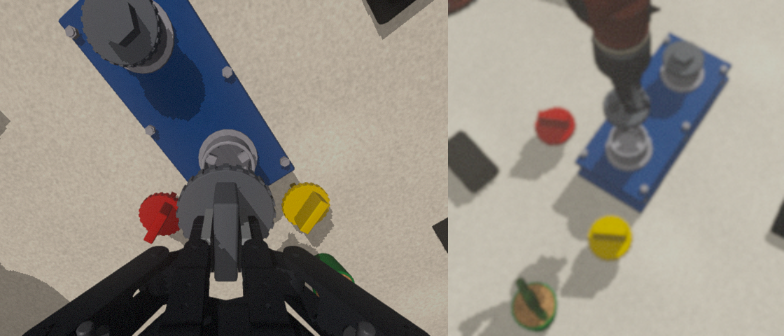

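The port is open and empty, and the cap is held upright above it. I'll raise it the last few mm, let it settle and hand in.

```bash
python3 -m crank '[-1,0,0,0.0025,0,-1,0,0,0,0,-1,0,0,0,0,-1,0,0,0,0,-1,0,0,0,0,-1,0,0,0,0]' >/dev/null; python3 q.py
python3 -c "
from h import *
print(workorder.hand_in())"; python3 q.py
```

```text
==F [-0.1  0.3 -1.8] M [0.07 0.06 0.03] yaw -38.61 [ 539.7 -172.9  215.8] 0.157
the job is handed in; nothing more can be done
None
the job is handed in; nothing more can be done
```

The cap with the straight bar is off its port, and I handed the job in with it held upright in the gripper, about 101 mm straight above the port.

- **Loosening:** I gripped the bar at 40 N and tried counter-clockwise in small steps. It turned 22° at under 0.2 N·m, well past the 15° tightening stop, so that was the loosening way. I turned it to about 54° while it was still seated. I never needed to try clockwise.
- **Lifting:** I lifted it gently. The load stayed under about 5 N while it came free.
- **Last checks:**
    - The tool was within about 1 mm sideways of where it had gripped the seated cap.
    - The grip width was steady at about 13 mm on the 14 mm bar, and the downward load was about 2 N, which fits the cap's weight.
    - The joints were nearly still just before a last 2.5 mm rise; I let that settle for five rows.
    - The last picture, taken before that rise, showed the port empty and the hex cap still on its port. I moved nothing near the radio, plant, mouse or look-alikes.
    - About 10 s of the 45 s were used.
- **Failed check:** a reading I tried after handing in was refused, so I have none from the final second. No other check failed or disagreed.

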